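Switch on the slide warmer

TASK

The stained slides are laid out to dry: switch on the slide warmer (the blue box with three glass slides on its dark plate) by flipping its steel bat toggle over from the red dot to the green dot. Leave the white stirrer with the beaker switched on as it is, and do not disturb its beaker.

Things in the scene. Friction and masses are not known exactly. Their poses are not given: they have to be found in the camera images.
- warmer_switch_pivot (a point): Pivot of the slide warmer's toggle, 50 mm above the table, mid-length in the aluminium panel on the right part of the fixed blue box (110 x 150 x 45 mm). Flat deck (5 mm lower) reaches 55 mm along x and -x, 30 mm along -y; the dark plate with slides (1 mm above pivot) starts 29 mm off along +y. x points level from red (off) to green (on) dot, 36 mm either side, roughly away from the robot; z up.
- warmer_switch (a joint): Tilt (rad) of the slide warmer's steel bat, 47 mm long from its pivot, 7 mm thick at the root, 12 mm at the tip, swinging in the pivot's x-z plane: 0 upright, +0.42 stop towards green (+x, on), -0.42 stop towards red (-x, off), where it starts. Over-centre action: it resists up to upright, then snaps to the other stop by itself. 1 to 3 N on its side moves it.
- stirrer_switch (a joint): Tilt (rad) of an identical bat toggle on the stirrer, same meaning; starts on (+0.42) and must stay on. The stirrer is a fixed white box of the same size with a round white plate carrying a beaker on its left part and a grey panel with the toggle on its right part. Either box may stand left of the other.
- glass_beaker: Empty glass beaker, 44 mm wide and 55 mm high, loose on the stirrer's round plate; origin at the centre of its underside, 51 mm above the table, z up. To be left alone.

How it is judged:
By the outcome, as a careful person would: the job done as asked, in the order asked, and still so for the second after the job is handed in, with the robot touching nothing.
It also fails if it takes over 29 s, if anything falls off the work surface, if the arm or the gripper's body presses on something with over 40 N, if the wrist force passes 120 N, or if a joint passes its speed limit or range.

ROBOT

A 6-joint arm with a two-finger parallel gripper is mounted at the origin on a cart in front of the work surface, level with it; the furniture and walls round the work are solid. World frame = base frame: x ahead of the robot, y to its left, z up, the work surface at z = 0. Lengths are in mm, angles in rad, forces in N, time in s.
With the tool pointing down it reaches from about 300 to 875 mm from the base axis. Payload 6.4 kg.
Tool frame: the origin (TCP) lies on the centre line of the jaws, within the pads' length; the fingertips stand env.tip_reach ahead of it and the grasp point (between the pads) lies 11 mm behind it (env.tip_reach is the distance from the TCP to the fingertips, in mm); z points along the fingers, y is the line along which they close (so a half turn about z gives the same grasp; the last joint's range is limited). The gripper opens to 85 mm and grips with 20 to 120 N. Pads are 22 mm wide; open, the fingers measure 114 mm over their backs; the gripper's body (76 mm by 85 mm) begins 54 mm behind the grasp point. The pads swing forward as they close: fully open they stand 13 mm farther back than shut.
Start: joints at [0.962, 0.181, 1.607, -0, 1.354, -0.206], TCP at [225.388, 529.001, 239.288] pointing down, gripper open.
Joint ranges: [-2.99, 2.99], [-0.89, 2.07], [0.3, 2.58], [-1.14, 4.28], [0, 2.63], [-3.12, 3.12]. Speed limits (rad/s): [2.57, 2.57, 3.01, 3.14, 3.14, 3.14].

INTERFACE

Orientations are given as [roll, pitch, yaw] about the fixed x, y, z axes, in that order (R = Rz(yaw) Ry(pitch) Rx(roll)).
In Python, from rig import env, grab_frame, camera_model gives the robot as it stands. The module is installed in compiled form; this text tells all that it offers.
- The arm moves only by the shell command python3 -m crank 'ROWS' [FORCE]. ROWS is JSON, a list that holds one entry, the list of rows, each a list of 7 numbers: the shift along the tool's x, y, z in mm, then the turn, a rotation vector about the tool's x, y, z in rad, then the finger opening in mm, from 0 to 85.4. In form: [[[x, y, z, rx, ry, rz, grip], ...]]. A call has 1 to 10 rows; each row is the pose to reach, as a shift and turn from the pose commanded when the call began, along the tool's axes at that moment; what a row does not reach only later rows make up. A row lasts 1/8 s, in which the tool goes at most 62.5 mm and 10.7 degrees, less where a joint would pass 70% of its speed; a pose out of reach is approached as far as the arm can. A call with a gripper value outside its range is refused whole. The fingers move at their own pace and stop on an object; FORCE is the grip in N (left out, the last holds). Time passes only in rows, so rows that repeat a pose let the fingers close. It gives the time, the measured TCP pose, the force, the opening and the grip force at its end, in the units of the state.
- env.observe(): the state, without advancing time (a new reading comes with each control period).
- grab_frame(name): name is "side" or "top" or "wrist"; returns (picture, depth): 420x560x3 uint8, red, green, blue; 420x560 float32, mm along the optical axis (not along the pixel's ray), 0 where there is no reading.
- camera_model(name): a dict with "fx", "fy", "cx", "cy" (pixels), "distortion" ([k1, k2, p1, p2, k3] as OpenCV has them; the pictures are not rectified), "R" (3x3) and "t" (3): a world point X has camera coordinates R X + t; the wrist camera has in their place "tool_from_camera" (4x4, takes a point from camera to tool coordinates, whose origin is the TCP and whose axes are the flange's). Camera axes: x right, y down, z forward; pixel columns grow to the right and rows downward; lengths in mm; the calibration is good to about 2 mm. A picture is of the moment at which its call begins: read the wrist's pose just before it. camera_model takes no time and is no camera call.
- env.job_done(): hands the job in; it is judged then, once.
The state is a dict: "time": time; "joint_positions": joint angles; "joint_vel": joint speeds; "joint_torque": joint torques, N m; "ee_pos": TCP position; "orientation": TCP orientation; "ft_force": force on the tool from outside, world axes, zero at the start; "ft_torque": the same for the moment, N m; "finger_gap": opening from 0.0 (shut) to 1.0 (fully open); "grip_force": force on a finger pad.
Only numpy, scipy, OpenCV 4.12 (cv2) and the standard library are available. Lean on these libraries where they do the work, as an engineer would, in place of code of your own. Each camera call takes 0.05 s, during which the arm holds its last target. There are 200 camera calls.

## Working session

There is one attempt and no reset: what is moved stays moved. The work goes in short steps, Python scripts to look and compute and a shell command to move; the robot and the scene stay as the last step left them, time stands still between calls to the robot, and variables do not carry over. Pictures are saved under pics/ and viewed, at most 10 in all, crops included, and the job is handed in when it is done.

```bash
mkdir -p pics
python3 - <<'E'
from rig import env,grab_frame,camera_model
import cv2,numpy as np
s=env.observe();print(s['ee_pos'],s['orientation'],env.tip_reach,s['time'])
for n in("top","side"):
    p,d=grab_frame(n);cv2.imwrite(f'pics/{n}.png',p[:,:,::-1]);np.save(f'pics/{n}.npy',d)
E
```

```text
[225.06727284 528.55351569 238.38945972] [-3.13993223e+00 -3.49047942e-04  2.73878426e+00] 8.0 0.0
```

View pics/top.png

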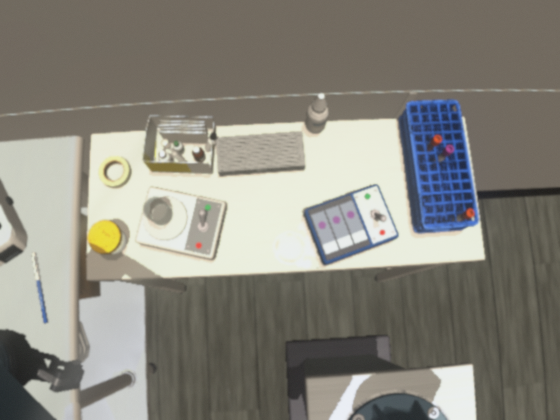

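View pics/side.png

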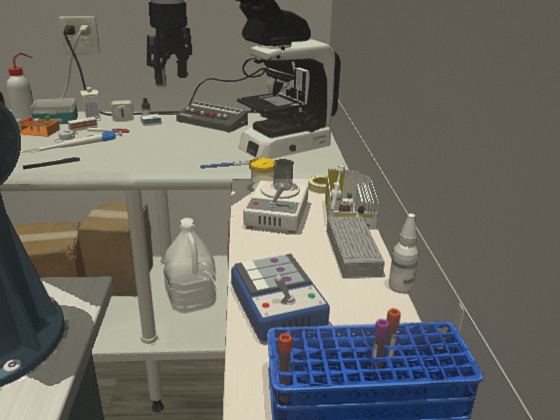

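The top view shows the warmer's red dot near (382,232), its green dot near (367,196) and the bat between them. The stirrer is at (182,222). The side view agrees with this.

```bash
cat > h.py <<'E'
import numpy as np,cv2
from rig import camera_model
def world(n,uv,z):
    m=camera_model(n);K=np.array([[m['fx'],0,m['cx']],[0,m['fy'],m['cy']],[0,0,1]])
    R=np.array(m['R']);t=np.array(m['t'])
    q=cv2.undistortPoints(np.array([[uv]],float),K,np.array(m['distortion'],float))[0,0]
    r=R.T@np.array([q[0],q[1],1]);c=-R.T@t
    return c+r*(z-c[2])/r[2]
E
python3 - <<'E'
from h import *
p=cv2.imread('pics/top.png')
for n,uv in(("red",(382,232)),("green",(367,196))):print(n,world("top",uv,45).round(1))
print(camera_model("top")['fx'],np.load('pics/top.npy')[225:228,330:333])
a=cv2.resize(p[170:270,295:405],None,fx=5,fy=5,interpolation=2)
cv2.imwrite('pics/c.png',a)
E
```

```text
red [405.6   5.5  45. ]
green [474.4  27.2  45. ]
482.3651517924484 [[872.5021  870.0886  867.03375]
 [870.6144  872.2691  867.6416 ]
 [870.2696  870.63965 867.3591 ]]
```

View pics/c.png

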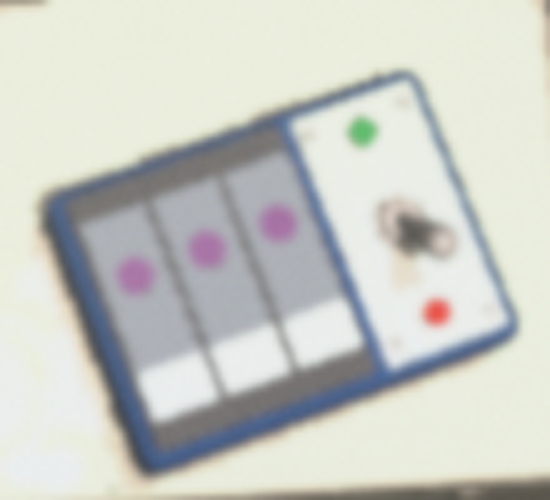

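```bash
python3 -m crank '[[[-353,-427,40,0,0,-0.709,0],[-353,-427,40,0,0,-0.709,0],[-353,-427,40,0,0,-0.709,0],[-353,-427,40,0,0,-0.709,0],[-353,-427,40,0,0,-0.709,0],[-353,-427,40,0,0,-0.709,0],[-353,-427,40,0,0,-0.709,0],[-353,-427,40,0,0,-0.709,0],[-353,-427,40,0,0,-0.709,0],[-353,-427,40,0,0,-0.709,0]]]'
python3 - <<'E'
from h import *
from rig import env,grab_frame
from scipy.spatial.transform import Rotation as Ro
s=env.observe();print(s['time'],s['ee_pos'],s['orientation'],s['finger_gap'],s['ft_force'])
p,d=grab_frame('wrist');cv2.imwrite('pics/w1.png',p[:,:,::-1])
m=camera_model('wrist');T=np.array(m['tool_from_camera'])
R=Ro.from_euler('xyz',s['orientation']).as_matrix()
K=np.array([[m['fx'],0,m['cx']],[0,m['fy'],m['cy']],[0,0,1]])
for c,f in(("red",lambda p:(p[...,0]>150)&(p[...,1]<90)&(p[...,2]<90)),("green",lambda p:(p[...,1]>120)&(p[...,0]<100)&(p[...,2]<120))):
    v,u=np.nonzero(f(p.astype(int)))
    if len(u)==0:print(c,'none');continue
    uv=(np.median(u),np.median(v));q=cv2.undistortPoints(np.array([[uv]],float),K,np.array(m['distortion'],float))[0,0]
    r=R@T[:3,:3]@np.array([q[0],q[1],1]);o=R@T[:3,3]+s['ee_pos']
    print(c,len(u),uv,(o+r*(45-o[2])/r[2]).round(1))
E
```

```text
time: 1.35
ee_pos: [383.1, -5.3, 199.1]
orientation: [-3.141, -0.0, -2.841]
ft_force: [-0.6, -0.5, 0.1]
finger_gap: 0.001
grip_force: 0.0
1.35 [383.06039743  -5.29418592 199.07360149] [-3.14128448e+00 -3.98361206e-04 -2.84069504e+00] 0.0007803908668000553 [-0.58374624 -0.52346599  0.05144589]
red 175 (np.float64(278.0), np.float64(218.0)) [404.1   3.6  45. ]
green none
```

View pics/w1.png

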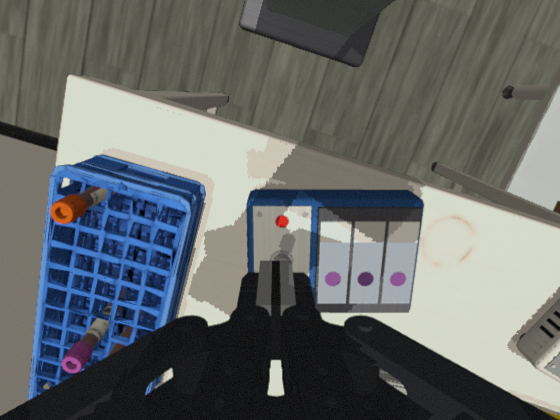

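The wrist view shows the warmer's red dot at (282,221) and the bat tip at (287,240), leaning towards red. That matches the top-view position. The shut fingers are almost in line with it. I'll check the rack's height for gripper clearance before going down.

Run:
```python
from h import *
d=np.load('pics/top.npy');m=camera_model('top');K=np.array([[m['fx'],0,m['cx']],[0,m['fy'],m['cy']],[0,0,1]])
v,u=np.mgrid[90:290,290:490];z=d[90:290,290:490].ravel()
q=cv2.undistortPoints(np.stack([u.ravel(),v.ravel()],1).astype(float)[:,None],K,np.array(m['distortion'],float))[:,0]
P=(np.c_[q*z[:,None],z]-m['t'])@np.array(m['R']);P=P[z>0]
c,s=np.cos(.306),np.sin(.306);e=P[:,:2]-[440,16.4];a=e@[c,s];b=e@[-s,c]
for lo,hi in((-130,-90),(-90,-70),(-70,-60),(-60,-50),(-50,-40),(-40,-29),(-20,-8),(-8,8),(8,20)):
    k=(a>-100)&(a<80)&(b>lo)&(b<hi);print(lo,hi,k.sum(),P[k,2].max().round())
k=(P[:,2]>65)&(abs(a)<35)&(abs(b)<25);print('bat tip a,b,z',a[k].mean(),b[k].mean(),P[k,2].max())
```

```text
-130 -90 2241 70.0
-90 -70 1346 70.0
-70 -60 489 66.0
-60 -50 490 7.0
-50 -40 464 5.0
-40 -29 231 43.0
-20 -8 591 49.0
-8 8 892 96.0
8 20 639 53.0
bat tip a,b,z -15.049597491519336 2.1496635459462055 95.52216372365774
```

```bash
python3 -m crank '[[[-1,5,0,0,0,0,0],[-1,5,60,0,0,0,0],[-1,5,119,0,0,0,0],[-1,5,119,0,0,0,0]]]' && python3 -m crank '[[[-10,0,0,0,0,0,0],[-20,0,0,0,0,0,0],[-25,0,0,0,0,0,0],[-30,0,0,0,0,0,0],[-35,0,0,0,0,0,0],[-40,0,0,0,0,0,0],[-44,0,0,0,0,0,0],[-48,0,0,0,0,0,0],[-50,0,0,0,0,0,0]]]'
python3 - <<'E'
from rig import grab_frame
import cv2
p,d=grab_frame('side');cv2.imwrite('pics/s2.png',cv2.resize(p[220:350,210:360,::-1],None,fx=4,fy=4))
E
```

```text
time: 1.9
ee_pos: [377.4, 6.2, 76.7]
orientation: [3.135, -0.01, -2.832]
ft_force: [-0.2, 0.3, 0.5]
finger_gap: 0.002
grip_force: 0.0
time: 3.02
ee_pos: [430.2, 18.0, 80.3]
orientation: [3.142, 0.0, -2.835]
ft_force: [-0.1, 0.2, 0.4]
finger_gap: 0.004
grip_force: 0.0
```

View pics/s2.png

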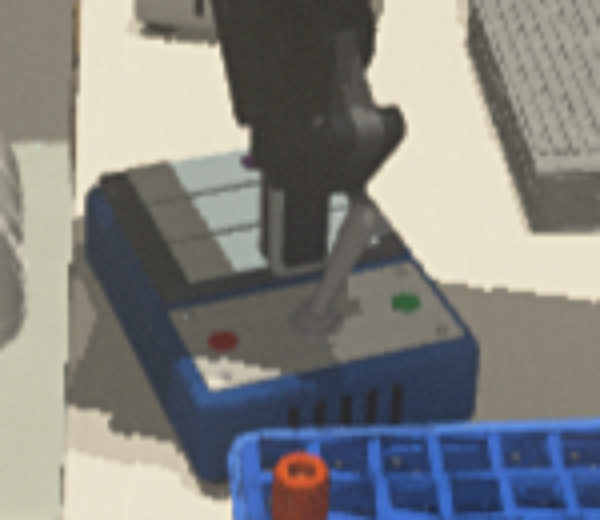

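The crop shows the bat leaning towards green, with its tip near (365,210) and the green dot at (405,300), and the force is about zero. I'll back off, rise and check.

```bash
python3 -m crank '[[[30,0,0,0,0,0,0],[40,0,0,0,0,0,0],[40,0,-60,0,0,0,0],[40,0,-120,0,0,0,0],[70,0,-150,0,0,0,0],[70,0,-150,0,0,0,0],[70,0,-150,0,0,0,0]]]'
python3 - <<'E'
from rig import grab_frame
import cv2,numpy as np
p,d=grab_frame('side');t,_=grab_frame('top')
a=cv2.resize(p[150:350,210:360],(450,600));b=cv2.resize(t[170:270,120:240],(350,292));c=cv2.resize(t[170:270,295:415],(350,308))
cv2.imwrite('pics/s3.png',np.hstack([a,np.vstack([b,c])])[:,:,::-1])
E
```

```text
time: 3.95
ee_pos: [363.3, -3.1, 229.9]
orientation: [3.142, 0.0, -2.836]
ft_force: [0.1, 0.2, -0.6]
finger_gap: -0.003
grip_force: 0.0
```

View pics/s3.png

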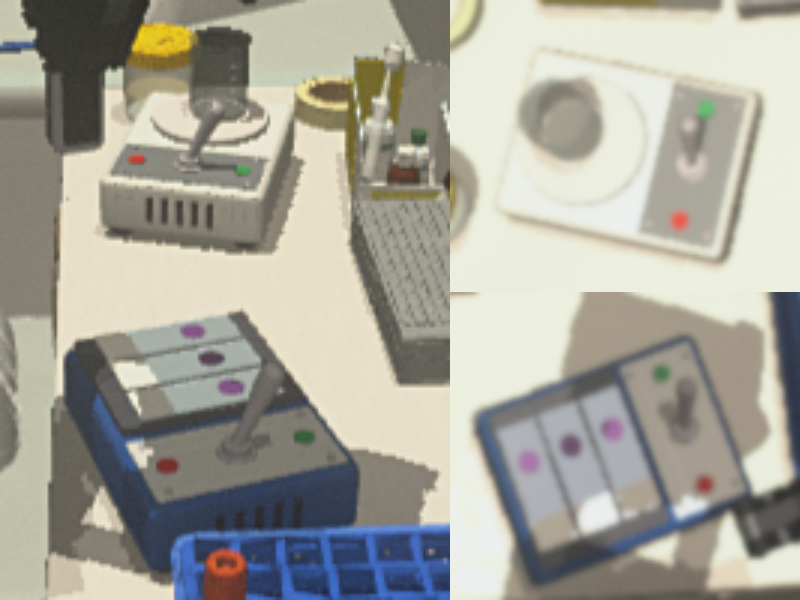

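The warmer's bat (tip near (270,370) in the left crop) now leans to green. The stirrer's bat is still on, its beaker hasn't moved, and the gripper is clear of everything.

```bash
python3 -c "
from rig import env;print(env.job_done())"
```

```text
the job is handed in; nothing more can be done
None
```

The slide warmer is switched on: its toggle now rests towards the green dot, the stirrer is still on with its beaker untouched, and I handed the job in at about 4 s with the gripper clear.

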